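Flip the status flag of the full tube rack

ROBOT

A 6-joint arm with a two-finger parallel gripper is mounted at the origin on the work surface. World frame = base frame: x ahead of the robot, y to its left, z up, the work surface at z = 0. Lengths are in m, angles in degrees, forces in N, time in s.
With the tool pointing down it reaches from about 0.375 to 0.9 m from the base axis. Payload 3.1 kg.
Tool frame: the origin (TCP) lies on the centre line of the jaws, within the pads' length; the fingertips stand 8 mm ahead of it and the grasp point (between the pads) lies 11 mm behind it (bot.tip_extent is the distance from the TCP to the fingertips, in m); z points along the fingers, y is the line along which they close (so a half turn about z gives the same grasp; the last joint's range is limited). The gripper opens to 87 mm and grips with 3 to 60 N. Pads are 19 mm wide; open, the fingers measure 117 mm over their backs; the gripper's body (75 mm by 190 mm) begins 51 mm behind the grasp point.
Start: joints at [-74.284, 30.224, 82.088, -0, 67.689, -10.227], TCP at [0.273, -0.562, 0.231] pointing down, gripper open.
Joint ranges: [-176.69, 176.69], [-43.24, 126.21], [12.49, 139.97], [-82, 262], [0, 151.66], [-163.58, 163.58]. Speed limits (degrees/s): [159.86, 159.86, 180, 180, 180, 180].

INTERFACE

Orientations are given as a 3x3 rotation matrix whose columns are the frame's x, y, z axes.
In Python, from rig import bot, vision, workorder gives the robot as it stands.
- The arm moves only by the shell command python3 -m handwheel 'ROWS'. ROWS is JSON, a list of rows, each an object with "delta_rot": the turn, a rotation vector about the tool's x, y, z in rad, a list of three; "xyz": the shift along the tool's x, y, z in mm, a list of three; "hand": the closure, from -1 (fully open) to 1 (shut). A call has exactly 5 rows; each row is the pose to reach, as a shift and turn from the pose commanded when the call began, along the tool's axes at that moment; what a row does not reach only later rows make up. A row lasts 1/8 s, in which the tool goes at most 62.5 mm and 10.7 degrees, less where a joint would pass 70% of its speed; a pose out of reach is approached as far as the arm can. A call with a gripper value outside its range is refused whole. The fingers move at their own pace and stop on an object; the grip force is fixed at half the most. Time passes only in rows, so rows that repeat a pose let the fingers close, or fill a call up. It gives the time, the measured TCP pose, the force, the opening and the grip force at its end, in the units of the state.
- bot.read_state(): the state, without advancing time (a new reading comes with each control period).
- vision.capture(name): name is "scene" or "side" or "wrist"; returns the picture (400x640x3 uint8, red, green, blue); there is no depth.
- vision.camera_model(name): a dict with "camera_matrix" (3x3 intrinsics, pixels), "dist_coeffs" ([k1, k2, p1, p2, k3] as OpenCV has them; the pictures are not rectified), "camera_from_world" (4x4, takes a point from world to camera coordinates). Camera axes: x right, y up, looking along -z (the intrinsics and any distortion apply to the point x, -y, -z); pixel columns grow to the right and rows downward; lengths in m; the calibration is good to about 2 mm. A picture is of the moment at which its call begins: read the wrist's pose just before it. camera_model takes no time and is no camera call; for the wrist camera it gives the pose at the moment of the call.
- workorder.hand_in(): hands the job in; it is judged then, once.
The state is a dict: "time_s": time; "joint_positions": joint angles; "qvel": joint speeds; "tau": joint torques, N m; "position": TCP position; "tcp_rot": TCP orientation; "force": force on the tool from outside, world axes, zero at the start; "moment": the same for the moment, N m; "opening": opening from 0.0 (shut) to 1.0 (fully open); "grasp_force": force on a finger pad.
Only numpy, scipy, OpenCV 4.12 (cv2) and the standard library are available. Lean on these libraries where they do the work, as an engineer would, in place of code of your own. Each camera call takes 0.05 s, during which the arm holds its last target. There are 200 camera calls.

TASK

One of the three sample-tube racks is full, with no empty place, and is ready for the analyser. With a fingertip, push that rack's hinged flag right over on its pin so that it lies flat on the other side with its two-bar face up; nothing needs gripping, and no rack may be lifted or tipped. Leave the other two flags, the racks and everything else on the bench where they are.

Things in the scene. Friction and masses are not known exactly. Their poses are not given: they have to be found in the camera images.
- rack_full: White tube rack, all 10 places filled: no gap. Loose, 0.9 kg, flat base 210 x 70 mm; origin at the centre of its underside, x along its length. Tube block x = -104 to 30 mm, caps 94 mm high (2 rows of 5, y = +/-16 mm). At the +x end (far from the robot) is its flag: hinge pin along x, centre x = 70, y = 0, z = 115 mm, between two upright cheeks (inner faces x = 44 and 96 mm, 13 mm wide, tops z = 122).
- rack_gap_a: The same kind of rack and flag as rack_full, same size and axes, but with three tubes missing: open holes are seen. Origin at the centre of its underside.
- rack_gap_b: The same kind of rack and flag as rack_full, same size and axes, but with four tubes missing: open holes are seen. Origin at the centre of its underside.
- flag_full (a joint): Flag angle of rack_full, about the rack's x. 0: paddle level towards the rack's +y, face with one dark disc up; pi/2: upright; pi: over on the rack's -y side, level, face with two dark bars up. End stops at 0 and pi; starts between 0 and 0.25. The hinge is slightly stiff (0.02 N m) and stays where it is left.
- flag_gap_a (a joint): Flag angle of rack_gap_a, about the rack's x. 0: paddle level towards the rack's +y, face with one dark disc up; pi/2: upright; pi: over on the rack's -y side, level, face with two dark bars up. End stops at 0 and pi; starts between 0 and 0.25. The hinge is slightly stiff (0.02 N m) and stays where it is left.
- flag_gap_b (a joint): Flag angle of rack_gap_b, about the rack's x. 0: paddle level towards the rack's +y, face with one dark disc up; pi/2: upright; pi: over on the rack's -y side, level, face with two dark bars up. End stops at 0 and pi; starts between 0 and 0.25. The hinge is slightly stiff (0.02 N m) and stays where it is left.
- flag_full_edge (a point): Middle of the outer edge of the paddle of rack_full, 65 mm from the pin. Paddle: aluminium, 44 mm wide, 4 mm thick, its mid-plane through the pin. On the opposite side of the pin, in the same plane, a thumb tail 30 mm wide, 4 mm thick reaches 40 mm out: pressing the tail down raises the paddle.
- flag_gap_a_edge (a point): Middle of the outer edge of the paddle of rack_gap_a, 65 mm from the pin. Paddle: aluminium, 44 mm wide, 4 mm thick, its mid-plane through the pin. On the opposite side of the pin, in the same plane, a thumb tail 30 mm wide, 4 mm thick reaches 40 mm out: pressing the tail down raises the paddle.
- flag_gap_b_edge (a point): Middle of the outer edge of the paddle of rack_gap_b, 65 mm from the pin. Paddle: aluminium, 44 mm wide, 4 mm thick, its mid-plane through the pin. On the opposite side of the pin, in the same plane, a thumb tail 30 mm wide, 4 mm thick reaches 40 mm out: pressing the tail down raises the paddle.
- tube_a: Loose capped tube standing in a 25 mm round foot, 92 mm tall, between racks; origin under its centre. Leave it alone.
- tube_b: Loose capped tube standing in a 25 mm round foot, 92 mm tall, between racks; origin under its centre. Leave it alone.
- specimen_jar: Closed specimen jar, 48 mm across, 62 mm tall, beyond the racks; origin under its centre. Leave it alone.
- cap_tray: Grey open tray 90 x 130 x 30 mm, beyond the racks; origin under its centre. Leave it alone.
- timer: White bench timer 50 x 75 x 22 mm lying flat, beyond the racks; origin under its centre. Leave it alone.
- marker: Black square-bodied marker pen 12 x 115 x 12 mm lying flat, beyond the racks; origin under its centre. Leave it alone.
- swab_cup: Clear open cup 60 mm across, 70 mm tall, to the right; origin under its centre. Leave it alone.

How it is judged:
By the outcome, as a careful person would: the job done as asked, in the order asked, and still so for the second after the job is handed in, with the robot touching nothing.
It also fails if it takes over 42 s, if anything falls off the work surface, if the arm or the gripper's body presses on something with over 40 N, if the wrist force passes 120 N, or if a joint passes its speed limit or range.

## Working session

There is one attempt and no reset: what is moved stays moved. The work goes in short steps, Python scripts to look and compute and a shell command to move; the robot and the scene stay as the last step left them, time stands still between calls to the robot, and variables do not carry over. Pictures are saved under pics/ and viewed, at most 10 in all, crops included, and the job is handed in when it is done.

```bash
mkdir -p pics
cat > h.py <<'E'
from rig import bot, vision, workorder
import numpy as np, cv2
def cam(n):
    m=vision.camera_model(n); return np.array(m["camera_matrix"]),np.array(m["dist_coeffs"]),np.array(m["camera_from_world"])
def ray(c,px):
    K,d,T=c; u=cv2.undistortPoints(np.array([[px]],float),K,d)[0,0]
    R=T[:3,:3]; o=-R.T@T[:3,3]; v=R.T@np.array([u[0],-u[1],-1]); return o,v
def onz(c,px,z):
    o,v=ray(c,px); return o+v*(z-o[2])/v[2]
def proj(c,p):
    K,d,T=c; q=T[:3,:3]@np.array(p)+T[:3,3]; q=q*[1,-1,-1]
    return cv2.projectPoints(q[None],np.zeros(3),np.zeros(3),K,d)[0][0,0]
E
python3 - <<'E'
from h import *
for n in("scene","side"):
    cv2.imwrite(f"pics/{n}0.png",vision.capture(n)[:,:,::-1])
    c=cam(n); print(n,onz(c,(320,200),0.1), -c[2][:3,:3].T@c[2][:3,3])
print(bot.read_state()["tcp_rot"],bot.tip_extent)
E
```

```text
scene [ 0.61188879 -0.02175838  0.1       ] [ 1.39754474 -0.56198143  1.29692082]
side [ 0.59109814 -0.02310404  0.1       ] [0.25856529 0.89814056 0.81895456]
[[ 8.99233092e-01  4.37469471e-01 -5.55573894e-04]
 [ 4.37469681e-01 -8.99231047e-01  1.94994347e-03]
 [ 3.53451443e-04 -1.99650043e-03 -9.99997945e-01]] 0.008
```

View pics/scene0.png

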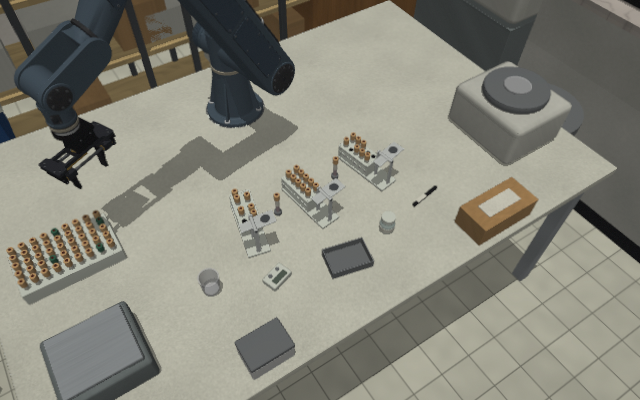

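View pics/side0.png

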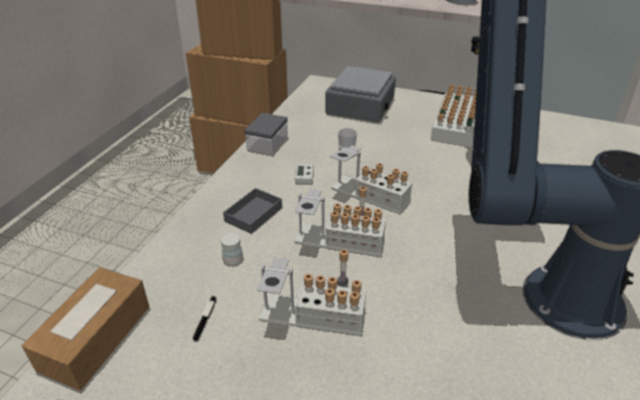

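The middle rack looks full: scene around (305,190), side around (345,225). The racks either side show holes. I'll enlarge both views to measure it.

Run:
```python
import cv2,numpy as np
a=cv2.imread("pics/scene0.png")[150:240,265:365]; b=cv2.imread("pics/side0.png")[170:260,285:395]
cv2.imwrite("pics/z.png",np.hstack([cv2.resize(a,(400,360),interpolation=2),cv2.resize(b,(400,327),interpolation=2).copy() if 0 else cv2.resize(b,(400,360),interpolation=2)]))
```

```text
(no output)
```

View pics/z.png

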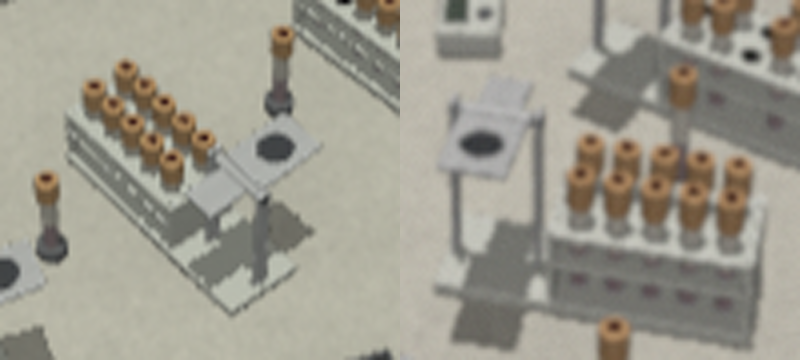

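Left crop: ten caps, corners at crop (126,68), (94,88), (204,140), (172,162), no gap. Cheek tops are near (217,153) and (264,193). The disc face points right, which is +y.

Run:
```python
from h import *
s=cam("scene");d=cam("side")
S=lambda x,y:(265+x/4-.4,150+y/4-.4); D=lambda x,y:(285+(x-400)/3.636-.4,170+y/4-.4)
for n,c,f,P in(("scene",s,S,[(126,64,.094),(94,84,.094),(204,136,.094),(172,156,.094),(217,152,.122),(264,193,.122)]),
  ("side",d,D,[(738,163,.094),(732,196,.094),(591,140,.094),(581,173,.094),(541,115,.122),(455,100,.122)])):
    Q=[onz(c,f(x,y),z) for x,y,z in P]
    for q in Q: print(n,q.round(4))
    ax=(Q[2]+Q[3]-Q[0]-Q[1])/2; print(np.linalg.norm(ax),np.degrees(np.arctan2(ax[1],ax[0])),"ctr caps",(sum(Q[:4])/4).round(4),"hinge",((Q[4]+Q[5])/2).round(4))
    print("width",np.linalg.norm(Q[0]-Q[1]))
# loose tubes: cap tops z=.092
for p in [(282,30),(46,174)]: print("tube",onz(s,S(*p),.092).round(3))
print("disc",onz(s,S(276,148),.12).round(3),"paddle corners",[onz(s,S(*p),.12).round(3).tolist() for p in((322,148),(286,114),(188,194),(212,216))])
K,_,T=cam("wrist");R=np.array(bot.read_state()["tcp_rot"]);print("wrist cam offset in tool",R.T@(-T[:3,:3].T@T[:3,3]-np.array(bot.read_state()["position"])), "look",R.T@(-T[2,:3]))
```

```text
scene [ 0.45   -0.0058  0.094 ]
scene [ 0.4544 -0.0382  0.094 ]
scene [0.5465 0.0053 0.094 ]
scene [ 0.55   -0.0264  0.094 ]
scene [ 0.5848 -0.0083  0.122 ]
scene [ 0.6366 -0.0009  0.122 ]
0.09672127947845678 6.801422302397505 ctr caps [ 0.5002 -0.0163  0.094 ] hinge [ 0.6107 -0.0046  0.122 ]
width 0.03274691256740404
side [ 0.4551 -0.0388  0.094 ]
side [ 0.4507 -0.0076  0.094 ]
side [ 0.5499 -0.0275  0.094 ]
side [0.5459 0.0047 0.094 ]
side [ 0.5758 -0.0036  0.122 ]
side [0.6322 0.0014 0.122 ]
0.09571126097771254 7.051687978478451 ctr caps [ 0.5004 -0.0173  0.094 ] hinge [ 0.604  -0.0011  0.122 ]
width 0.031439438183105656
tube [0.485 0.121 0.092]
tube [ 0.511 -0.116  0.092]
disc [0.604 0.032 0.12 ] paddle corners [[0.623, 0.061, 0.12], [0.58, 0.058, 0.12], [0.606, -0.048, 0.12], [0.632, -0.044, 0.12]]
wrist cam offset in tool [ 0.08586724  0.00067465 -0.15458765] look [-0.30599536 -0.00096194  0.95203252]
```

Both views agree: yaw about 6.9°, with the hinge near (0.6065, -0.004). Pitch checks out too, at 96 mm over 4 gaps and 32 mm between rows. The plan:
1. Press the tail down with closed fingers, tool x along rack +y.
2. Sweep the paddle over from the +y side.
3. Press it flat.

```bash
python3 -m handwheel '[{"xyz":[53,-33,0],"delta_rot":[0,0,-0.13],"hand":1},{"xyz":[107,-66,0],"delta_rot":[0,0,-0.26],"hand":1},{"xyz":[160,-98,0],"delta_rot":[0,0,-0.39],"hand":1},{"xyz":[214,-131,0],"delta_rot":[0,0,-0.52],"hand":1},{"xyz":[267,-164,0],"delta_rot":[0,0,-0.65],"hand":1}]'
cat >> h.py <<'E'
YAW=np.radians(6.9);H=np.array([.6065,-.004,.115]);ex=np.array([np.cos(YAW),np.sin(YAW),0]);ey=np.array([-np.sin(YAW),np.cos(YAW),0]);ez=np.array([0,0,1.])
Rg=np.stack([ey,ex,-ez],1)
def goal(y,tipz,x=0):
    s=bot.read_state();R=np.array(s["tcp_rot"]);p=np.array(s["position"])
    g=H+ex*x+ey*y; g[2]=tipz+.008
    print("move mm",(R.T@(g-p)*1000).round(1),"rot",cv2.Rodrigues(R.T@Rg)[0].ravel().round(3))
def where():
    s=bot.read_state();q=np.array(s["position"])-H;print("rack y,x,tipz",(q@ey*1e3).round(1),(q@ex*1e3).round(1),round(q[2]*1e3+107,1),"F",np.round(s["force"],1),"t",s["time_s"],"open",s["opening"])
E
python3 -c "
from h import *
where();goal(-.03,.16)"
```

```text
time_s: 0.72
position: [0.442, -0.2967, 0.2303]
tcp_rot: [[0.448, 0.894, -0.0], [0.894, -0.448, 0.0], [0.0, -0.0, -1.0]]
force: [1.2, -0.8, 0.0]
opening: 0.515
grasp_force: 0.0
rack y,x,tipz -270.8 -198.5 222.3 F [ 1.2 -0.8  0. ] t 0.725 open 0.5152843933515631
move mm [310.3  32.6  62.4] rot [-0.    -0.    -0.585]
```

```bash
python3 -m handwheel '[{"xyz":[60,6,0],"delta_rot":[0,0,-0.12],"hand":1},{"xyz":[120,13,0],"delta_rot":[0,0,-0.24],"hand":1},{"xyz":[180,19,0],"delta_rot":[0,0,-0.36],"hand":1},{"xyz":[240,26,0],"delta_rot":[0,0,-0.47],"hand":1},{"xyz":[300,32,0],"delta_rot":[0,0,-0.585],"hand":1}]'
python3 -c "
from h import *
where();c=cam('wrist');im=vision.capture('wrist');cv2.imwrite('pics/w1.png',im[:,:,::-1]);where();goal(-.03,.14)
for n,y,z,x in(('cheek1',0,.122,-.026),('cheek2',0,.122,.026),('tailend',-.04,.111,0)): 
  p=H+ey*y+ex*x;p[2]=z;print(n,proj(c,p).round(0))"
```

```text
time_s: 1.35
position: [0.6059, -0.0434, 0.2302]
tcp_rot: [[-0.121, 0.993, -0.001], [0.993, 0.121, -0.0], [-0.0, -0.001, -1.0]]
force: [0.8, -0.4, 0.8]
opening: 0.019
grasp_force: 0.0
rack y,x,tipz -39.0 -5.3 222.2 F [ 0.8 -0.4  0.8] t 1.35 open 0.01921386679001161
rack y,x,tipz -32.6 -0.8 222.4 F [3.1 3.  1.2] t 1.4 open 0.009585317712574508
move mm [ 2.2  0.4 82.4] rot [ 0.005 -0.005  0.007]
cheek1 [293. 155.]
cheek2 [357. 155.]
tailend [325. 198.]
```

View pics/w1.png

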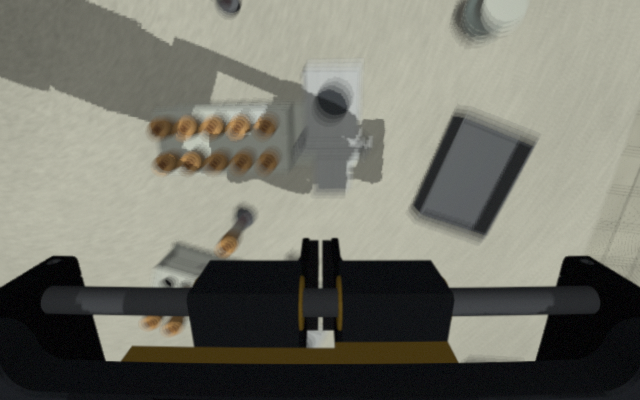

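The wrist view (slightly blurred) shows the rack's ten caps, and the tail end near (332,195) against (325,198) predicted. That is within a few mm, so I'll shift x by +2 and descend onto the tail.

```bash
python3 -m handwheel '[{"xyz":[0,2,40],"delta_rot":[0,0,0],"hand":1},{"xyz":[-1,2,75],"delta_rot":[0,0,0],"hand":1},{"xyz":[-1,2,90],"delta_rot":[0,0,0],"hand":1},{"xyz":[-1,2,97],"delta_rot":[0,0,0],"hand":1},{"xyz":[-1,2,97],"delta_rot":[0,0,0],"hand":1}]'
python3 -c "
from h import *
where();goal(-.033,.087,.002)"
```

```text
time_s: 2.02
position: [0.6077, -0.0463, 0.134]
tcp_rot: [[-0.116, 0.993, 0.001], [0.993, 0.116, -0.0], [-0.0, 0.001, -1.0]]
force: [-0.2, -0.4, -0.3]
opening: 0.004
grasp_force: 0.0
rack y,x,tipz -42.1 -3.9 126.0 F [-0.2 -0.4 -0.3] t 2.025 open 0.004292151374215039
move mm [ 9.1  5.9 39. ] rot [ 0.001  0.    -0.004]
```

```bash
python3 -m handwheel '[{"xyz":[9,7,0],"delta_rot":[0,0,0],"hand":1},{"xyz":[9,7,9],"delta_rot":[0,0,0],"hand":1},{"xyz":[9,7,19],"delta_rot":[0,0,0],"hand":1},{"xyz":[9,7,29],"delta_rot":[0,0,0],"hand":1},{"xyz":[9,7,39],"delta_rot":[0,0,0],"hand":1}]'
python3 -c "
from h import *
where();cv2.imwrite('pics/s2.png',cv2.resize(vision.capture('side')[130:280,250:450],(800,600))[:,:,::-1]);where();goal(-.033,.17,.003)"
```

```text
time_s: 2.65
position: [0.6129, -0.0363, 0.0936]
tcp_rot: [[-0.117, 0.993, -0.001], [0.993, 0.117, -0.0], [-0.0, -0.001, -1.0]]
force: [1.2, -0.3, 0.9]
opening: 0.004
grasp_force: 0.3
rack y,x,tipz -32.9 2.5 85.6 F [ 1.2 -0.3  0.9] t 2.65 open 0.004302350455332557
rack y,x,tipz -32.6 1.7 84.2 F [ 1.  -0.1 -0.7] t 2.7 open 0.0014958938878697594
move mm [ -0.3   1.1 -85.8] rot [-0.003 -0.001 -0.004]
```

View pics/s2.png

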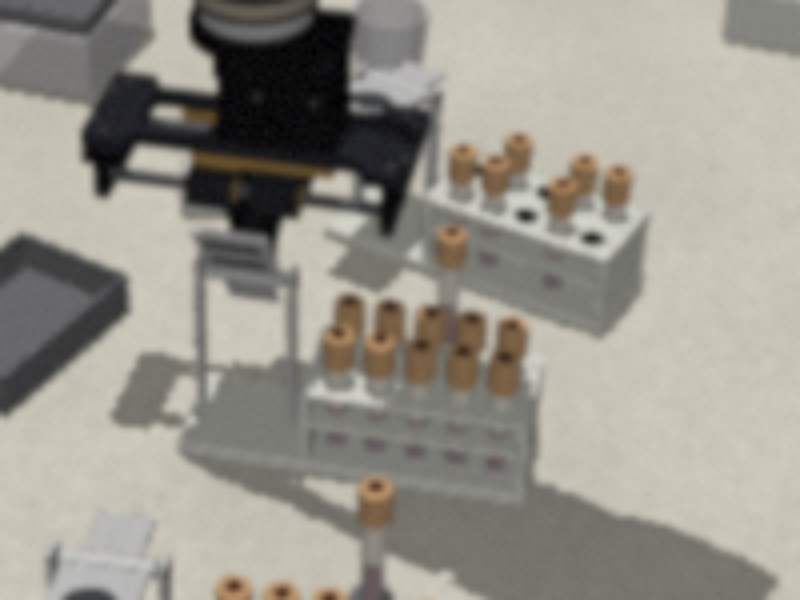

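The paddle is now raised to about 50°, with its two-bar face visible at crop (235,250). Rack and tubes haven't moved. Next I retreat up and cross to the +y side.

```bash
python3 -m handwheel '[{"xyz":[0,0,-60],"delta_rot":[0,0,0],"hand":1},{"xyz":[0,0,-120],"delta_rot":[0,0,0],"hand":1},{"xyz":[0,0,-122],"delta_rot":[0,0,0],"hand":1},{"xyz":[55,0,-122],"delta_rot":[0,0,0],"hand":1},{"xyz":[108,0,-122],"delta_rot":[0,0,0],"hand":1}]'
python3 -m handwheel '[{"xyz":[0,0,0],"delta_rot":[0,0,0],"hand":1},{"xyz":[0,0,30],"delta_rot":[0,0,0],"hand":1},{"xyz":[0,0,55],"delta_rot":[0,0,0],"hand":1},{"xyz":[0,0,60],"delta_rot":[0,0,0],"hand":1},{"xyz":[0,0,60],"delta_rot":[0,0,0],"hand":1}]'
python3 -c "
from h import *
where();goal(-.02,.148,.003)"
```

```text
time_s: 3.32
position: [0.5996, 0.0716, 0.2152]
tcp_rot: [[-0.114, 0.993, -0.002], [0.993, 0.114, 0.0], [0.001, -0.002, -1.0]]
force: [0.2, 1.2, 0.5]
opening: 0.005
grasp_force: 0.0
time_s: 3.95
position: [0.6006, 0.0704, 0.1561]
tcp_rot: [[-0.116, 0.993, -0.001], [0.993, 0.116, -0.0], [0.0, -0.001, -1.0]]
force: [0.3, -0.8, 0.6]
opening: 0.006
grasp_force: 0.0
rack y,x,tipz 74.6 3.0 148.1 F [ 0.3 -0.8  0.6] t 3.95 open 0.00572800682760031
move mm [-94.6   0.4   0.1] rot [-0.001 -0.    -0.004]
```

```bash
python3 -m handwheel '[{"xyz":[-12,0,0],"delta_rot":[0,0,0],"hand":1},{"xyz":[-23,0,0],"delta_rot":[0,0,0],"hand":1},{"xyz":[-34,0,0],"delta_rot":[0,0,0],"hand":1},{"xyz":[-45,0,0],"delta_rot":[0,0,0],"hand":1},{"xyz":[-56,0,0],"delta_rot":[0,0,0],"hand":1}]'
python3 -m handwheel '[{"xyz":[-10,0,0],"delta_rot":[0,0,0],"hand":1},{"xyz":[-20,0,0],"delta_rot":[0,0,0],"hand":1},{"xyz":[-30,0,0],"delta_rot":[0,0,0],"hand":1},{"xyz":[-40,0,0],"delta_rot":[0,0,0],"hand":1},{"xyz":[-46,0,0],"delta_rot":[0,0,0],"hand":1}]'
python3 -c "
from h import *
where();goal(-.045,.117,.003)"
```

```text
time_s: 4.58
position: [0.6073, 0.0146, 0.1567]
tcp_rot: [[-0.117, 0.993, 0.0], [0.993, 0.117, -0.0], [-0.0, 0.0, -1.0]]
force: [1.2, -0.0, -0.3]
opening: 0.003
grasp_force: 0.2
time_s: 5.2
position: [0.6127, -0.031, 0.1566]
tcp_rot: [[-0.116, 0.993, 0.0], [0.993, 0.116, -0.0], [-0.0, 0.0, -1.0]]
force: [0.6, 0.4, 0.1]
opening: 0.009
grasp_force: 0.2
rack y,x,tipz -27.6 2.9 148.6 F [0.6 0.4 0.1] t 5.2 open 0.008562477299329902
move mm [-17.4   0.2  31.6] rot [ 0.     0.    -0.004]
```

```bash
python3 -m handwheel '[{"xyz":[-8,0,8],"delta_rot":[0,0,0],"hand":1},{"xyz":[-14,0,16],"delta_rot":[0,0,0],"hand":1},{"xyz":[-17,0,23],"delta_rot":[0,0,0],"hand":1},{"xyz":[-17,0,28],"delta_rot":[0,0,0],"hand":1},{"xyz":[-17,0,31],"delta_rot":[0,0,0],"hand":1}]'
python3 -m handwheel '[{"xyz":[0,0,1],"delta_rot":[0,0,0],"hand":1},{"xyz":[0,0,1],"delta_rot":[0,0,0],"hand":1},{"xyz":[0,0,1],"delta_rot":[0,0,0],"hand":1},{"xyz":[0,0,1],"delta_rot":[0,0,0],"hand":1},{"xyz":[0,0,1],"delta_rot":[0,0,0],"hand":1}]'
python3 -c "
from h import *
where()"
```

```text
time_s: 5.82
position: [0.6143, -0.0471, 0.1251]
tcp_rot: [[-0.117, 0.993, -0.001], [0.993, 0.117, -0.0], [0.0, -0.001, -1.0]]
force: [-2.5, -0.3, 7.6]
opening: 0.006
grasp_force: 4.2
time_s: 6.45
position: [0.6144, -0.047, 0.1253]
tcp_rot: [[-0.117, 0.993, 0.0], [0.993, 0.117, -0.0], [-0.0, -0.0, -1.0]]
force: [-1.7, 0.3, 5.5]
opening: 0.008
grasp_force: 2.8
rack y,x,tipz -43.7 2.6 117.3 F [-1.7  0.3  5.5] t 6.45 open 0.008288627311951405
```

A steady 5.5 N at tip height 117.3 mm means the paddle is on its end stop. I'll lift clear and check.

```bash
python3 -m handwheel '[{"xyz":[0,0,-15],"delta_rot":[0,0,0],"hand":1},{"xyz":[0,0,-50],"delta_rot":[0,0,0],"hand":1},{"xyz":[0,0,-105],"delta_rot":[0,0,0],"hand":1},{"xyz":[-60,0,-120],"delta_rot":[0,0,0],"hand":1},{"xyz":[-120,0,-120],"delta_rot":[0,0,0],"hand":1}]'
python3 -m handwheel '[{"xyz":[-50,0,0],"delta_rot":[0,0,0],"hand":1},{"xyz":[-100,0,0],"delta_rot":[0,0,0],"hand":1},{"xyz":[-150,0,0],"delta_rot":[0,0,0],"hand":1},{"xyz":[-150,0,0],"delta_rot":[0,0,0],"hand":1},{"xyz":[-150,0,0],"delta_rot":[0,0,0],"hand":1}]'
python3 -c "
from h import *
a=vision.capture('scene');b=vision.capture('side')
for n,i in(('scene',a),('side',b)):
  o=cv2.imread(f'pics/{n}0.png')[:,:,::-1]; 
A=np.hstack([cv2.resize(a[120:300,190:430],(400,300)),cv2.resize(b[120:330,210:450],(400,300))])
o=cv2.imread('pics/scene0.png')[:,:,::-1];p=cv2.imread('pics/side0.png')[:,:,::-1]
B=np.hstack([cv2.resize(o[120:300,190:430],(400,300)),cv2.resize(p[120:330,210:450],(400,300))])
cv2.imwrite('pics/f.png',np.vstack([A,B])[:,:,::-1]);where()"
```

```text
time_s: 7.08
position: [0.6304, -0.1671, 0.2482]
tcp_rot: [[-0.119, 0.993, 0.006], [0.993, 0.119, -0.003], [-0.003, 0.006, -1.0]]
force: [0.7, -0.5, 0.2]
opening: 0.008
grasp_force: 0.0
time_s: 7.7
position: [0.6458, -0.3147, 0.2446]
tcp_rot: [[-0.116, 0.993, -0.0], [0.993, 0.116, 0.001], [0.001, -0.0, -1.0]]
force: [0.1, -0.1, -0.3]
opening: 0.004
grasp_force: 0.0
rack y,x,tipz -312.1 2.1 236.8 F [ 0.4  0.6 -0.1] t 7.8 open 0.0005261182365500327
```

View pics/f.png

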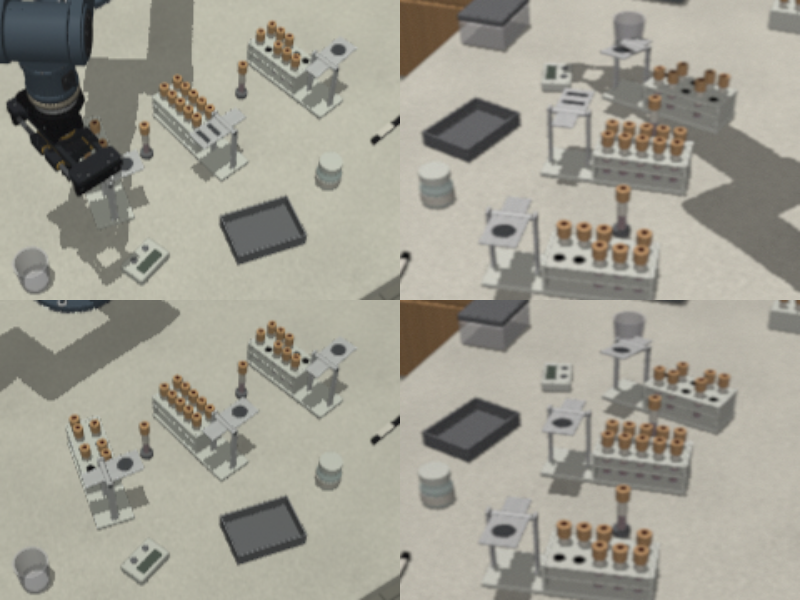

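The top row (now), compared with the bottom row (start), shows the middle flag flat on -y with its bars up, at (210,130) and (570,100). The racks, tubes and other two flags are where they were.

```bash
python3 -c "
from rig import workorder
print(workorder.hand_in())"
```

```text
the job is handed in; nothing more can be done
None
```

The full rack (the middle one) has its flag pushed right over and lying flat with the two-bar face up; the final pictures show nothing else moved, and the job was handed in at about 8 s.

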